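# Third hand at the toy shelf: clear the stop and press the divider home

### The arm

A 6-joint arm with a two-finger parallel gripper is mounted at the origin on the work surface. World frame = base frame: x ahead of the robot, y to its left, z up, the work surface at z = 0. Lengths are in m, angles in rad, forces in N, time in s.
With the tool pointing down it reaches from about 0.275 to 0.85 m from the base axis. Payload 5.2 kg.
Tool frame: the origin (TCP) lies at the very end of the fingers, on their centre line; the grasp point (between the pads) lies behind it (arm.grip_depth is the z of the grasp point in the tool frame, in m); z points along the fingers, y is the line along which they close (so a half turn about z gives the same grasp; the last joint's range is limited). The gripper opens to 85 mm and grips with 20 to 120 N. Pads are 22 mm wide; open, the fingers measure 114 mm over their backs; the gripper's body (76 mm by 85 mm) begins 54 mm behind the grasp point. The pads swing forward as they close: fully open they stand 13 mm farther back than shut.
Start: joints at [1.066, 0.259, 1.535, -0, 1.348, -0.203], TCP at [0.163, 0.525, 0.231] pointing down, gripper open.
Joint ranges: [-3.14, 3.14], [-0.91, 2.08], [0.19, 2.58], [-1.22, 4.36], [0.22, 2.71], [-3.12, 3.12]. Speed limits (rad/s): [2.57, 2.57, 3.14, 3.14, 3.14, 3.14].

### API

Orientations are given as a unit quaternion [x, y, z, w].
In Python, from workcell import arm gives the robot as it stands. The module is installed in compiled form; this text tells all that it offers.
- The arm moves only by the shell command python3 -m handwheel 'ROWS'. ROWS is a JSON object whose one key "motion" holds a list of rows, each a list of 3 entries, a list of its own where there are three numbers: the opening, from 0 (shut) to 1 (fully open), then the shift along the tool's x, y, z in mm, then the turn, a rotation vector about the tool's x, y, z in degrees. In form: {"motion": [[gripper, [tx, ty, tz], [wx, wy, wz]], ...]}. A call has 1 to 20 rows; each row is the pose to reach, as a shift and turn from the pose commanded when the call began, along the tool's axes at that moment; what a row does not reach only later rows make up. A row lasts 1/10 s, in which the tool goes at most 50 mm and 8.59 degrees, less where a joint would pass 70% of its speed; a pose out of reach is approached as far as the arm can. A call with a gripper value outside its range is refused whole. The fingers move at their own pace and stop on an object; the grip force is fixed at half the most. Time passes only in rows, so rows that repeat a pose let the fingers close. It gives the time, the measured TCP pose, the force, the opening and the grip force at its end, in the units of the state.
- arm.state(): the state, without advancing time (a new reading comes with each control period).
- arm.camera(name): name is "scene" or "top"; returns a dict with "img" (480x640x3 uint8, blue, green, red), "mtx" (3x3 intrinsics, pixels), "R" (3x3) and "t" (3): a world point X has camera coordinates R X + t. Camera axes: x right, y down, z forward; pixel columns grow to the right and rows downward; lengths in m; the calibration is good to about 2 mm. A picture is of the moment at which its call begins. There is no depth.
- arm.finish_job(): hands the job in; it is judged then, once.
Trained networks look in a picture, given as the dict that the camera call returned (one of the last four; its "shot" number tells which), for a name from the list of things; names that differ only in an ending like _2 or _b are one class to them, and where a whole thing is asked for, a point or a joint stands for the part that bears it (a point fixed in the world has none). Each returns a list of dicts, best first, with "score" (0 to 1); they miss things now and then, are a little off and sometimes report something else, mostly with a low value. They report only what shows in the picture. A call takes as long as a camera call. They do not tell look-alikes from the thing itself.
- arm.look_for(query, picture): "pixel" ([column, row] in pixels, amid what is visible of it).
- arm.cut_out(query, picture): "mask" (480x640 bool, what is visible of it) and "pixel" ([column, row] in pixels, amid what is visible of it).
The state is a dict: "t": time; "joints": joint angles; "qvel": joint speeds; "joint_torque": joint torques, N m; "tool_pos": TCP position; "orientation": TCP orientation; "contact_force": force on the tool from outside, world axes, zero at the start; "wrist_torque": the same for the moment, N m; "gripper_width": finger opening in m; "grasp_force": force on a finger pad.
Only numpy, scipy, OpenCV 4.12 (cv2) and the standard library are available. Lean on these libraries where they do the work, as an engineer would, in place of code of your own. Each camera call takes 0.05 s, during which the arm holds its last target. There are 200 camera calls.

### The job

A card-game box is in the way on the shelf: put it in the open drawer and then slide the drawer fully shut. Then slide the green shelf divider along the deck, fin upright, until one of its short ends is squarely against the orange sprung plate of the back stop, centred on its black line, and press it with a steady force of about 10 N (6 to 14 N, never driving the plate to the end of its travel) so that a colleague can screw it down. Finish while still holding and pressing it like that, and leave the toy car, the puzzle box and the calculator alone.

Things in the scene. Friction and masses are not known exactly. Their poses are not given: they have to be found in the camera images.
- card_pack: blue boxed card game with a pale label on top, 70 (its x) x 46 (its y) x 26 mm high, about 0.12 kg. Origin: centre of the underside, z up. At the start it lies flat on the deck between divider and back stop.
- stock_unit: low grey cabinet with one blue-fronted drawer, fixed to the deck, 220 x 220 x 85 mm high. Origin: centre of the underside; its -x axis points out of the drawer front. Its front opening edge is at x = -95 mm in its own frame; the roof (73 to 85 mm above the deck) covers all that lies behind that edge. Load only the pulled-out part.
- stock_unit_drawer0 (a joint): how far the drawer is out, m: 0 shut, 0.1496 fully out; it starts 0.125 to 0.148 out. It slides along the cabinet's x axis with about 1 N of friction plus slight damping, no latch and no spring.
- drawer_floor (a point): centre of the drawer's inner floor, moving with it, axes as the cabinet's; 22 mm above the deck; shut, 1.5 mm in front (-x) of the cabinet's origin. Inside the drawer is 175 (x) x 178 (y) mm, walls 41 mm high, front panel up to 72 mm above the deck. With the drawer out by q the uncovered floor runs from x = -87.5 mm to x = -93.5 mm + q from this point.
- stock_unit_drawer0_handle (a point): middle of the drawer's horizontal steel bar handle (11 mm thick, 110 mm long along y), 47 mm above the deck, 35 mm in front of the blue front panel; it moves with the drawer and may be pushed on. Shut, it lies at about x = -145 mm in the cabinet's frame.
- backstop: back stop fixed to the deck: grey block 140 mm wide (y) and 45 mm high, carrying an orange sprung plate in front of it. Origin: on the deck, below the centre of the resting plate's front face; the plate faces -x, so pressing is along +x. The grey block begins 40 mm behind the plate's resting face. A black line across the plate marks y = 0.
- stop_plate (a joint): how far the orange plate (120 mm wide, 2 to 38 mm above the deck, 10 mm thick) is pushed in along the back stop's +x, m: 0 at rest, end of travel 0.022. Linear spring, 1.0 N per mm, no preload and no friction: 0.010 means pressed with 10 N. Past 0.020 counts as driven to the end.
- stop_face (a point): centre of the orange plate's front face, 20 mm above the deck, moving with the plate; axes as the back stop's.
- divider: green plastic shelf divider, an upside-down T: foot 90 (x) x 60 (y) x 5 mm with four dark screw holes, and on it along its middle an upright fin 90 mm long (x), 10 mm thick (y), up to 60 mm above the deck. About 0.2 kg, loose. Origin: centre of the underside; its short ends are at x = +-45 mm and are alike (either may face the plate). The fin can be gripped from above.
- toy_car: silver toy car, 76 x 37 x 31 mm, loose; leave alone. Origin: centre of the underside.
- puzzle_box: yellow puzzle box with a pale disc on top, 90 x 65 x 30 mm, loose; leave alone. Origin: centre of the underside.
- calculator: blue pocket calculator, 115 x 75 x 15 mm, loose; leave alone. Origin: centre of the underside.
Mind the look-alikes: they are no part of the job. Leave any red look-alike of the card_pack alone.

How it is judged:
By the outcome, as a careful person would: the job done as asked, in the order asked, and still so for the second after the job is handed in, while the arm keeps its last pose, push and grip.
It also fails if it takes over 69 s, if anything falls off the work surface, if the arm or the gripper's body presses on something with over 40 N, if the wrist force passes 120 N, or if a joint passes its speed limit or range.

## Working session

There is one attempt and no reset: what is moved stays moved. The work goes in short steps, Python scripts to look and compute and a shell command to move; the robot and the scene stay as the last step left them, time stands still between calls to the robot, and variables do not carry over. Pictures are saved under pics/ and viewed, at most 10 in all, crops included, and the job is handed in when it is done.

```bash
mkdir -p pics; cat > h.py <<'E'
import numpy as np, cv2
from workcell import arm
from scipy.spatial.transform import Rotation as R
def ray(c,px,z):
    d=c["R"].T@(np.linalg.inv(c["mtx"])@np.array([px[0],px[1],1.])); o=-c["R"].T@c["t"]
    return o+d*(z-o[2])/d[2]
def proj(c,X):
    p=c["mtx"]@(c["R"]@np.array(X)+c["t"]); return p[:2]/p[2]
def outline(c,m,z):
    cs,_=cv2.findContours(m.astype(np.uint8),0,2); k=max(cs,key=cv2.contourArea)
    P=np.array([ray(c,p[0],z)[:2] for p in k])*1000
    return cv2.minAreaRect(P.astype(np.float32))
E
python3 - <<'E'
from h import *
for n in("scene","top"):
    c=arm.camera(n); cv2.imwrite(f"pics/{n}0.png",c["img"])
    print(n,"cam at",-c["R"].T@c["t"], c["R"].tolist())
    for q,z in(("card_pack",.026),("stock_unit",.085),("stock_unit_drawer0",.07),("backstop",.045),("stop_plate",.038),("divider",.06),("toy_car",.03),("puzzle_box",.03),("calculator",.015)):
        for r in arm.cut_out(q,c)[:3]:
            o=outline(c,r["mask"],z)
            print(q,round(r["score"],2),np.round(r["pixel"]),[np.round(v,1).tolist() for v in o])
s=arm.state();print(s["tool_pos"],s["orientation"],arm.grip_depth,R.from_quat(s["orientation"]).as_matrix().round(3))
E
```

```text
scene cam at [1.3207281  0.39768068 0.63548797] [[-0.48228453024161194, 0.8757688526438984, -0.02074966574230754], [0.47861555604650097, 0.24358630414785826, -0.8435596374542145], [-0.7337089214395079, -0.4167668762874238, -0.5366345026456057]]
card_pack 0.96 [316. 293.] [[677.9, 20.6], [98.5, 50.2], 42.2]
card_pack 0.74 [272. 256.] [[591.1, -160.9], [106.2, 47.7], 33.3]
card_pack 0.62 [227. 218.] [[501.4, -371.9], [113.3, 120.2], 75.7]
stock_unit 0.86 [442. 333.] [[684.4, 292.2], [230.2, 406.7], 85.8]
stock_unit 0.46 [249. 266.] [[720.2, -112.1], [41.1, 132.3], 1.3]
stock_unit_drawer0 0.64 [477. 278.] [[529.1, 303.4], [217.8, 137.3], 85.2]
stock_unit_drawer0 0.45 [270. 256.] [[644.2, -120.0], [90.9, 43.9], 33.3]
stock_unit_drawer0 0.3 [226. 218.] [[560.2, -317.0], [98.0, 108.8], 76.6]
backstop 0.84 [240. 284.] [[727.8, -142.4], [138.4, 162.0], 9.1]
stop_plate 0.82 [252. 265.] [[667.8, -156.6], [43.7, 141.4], 1.7]
divider 0.77 [288. 228.] [[484.5, -157.2], [180.4, 58.0], 21.0]
toy_car 0.53 [198. 246.] [[654.2, -337.3], [83.9, 64.0], 1.5]
puzzle_box 0.88 [228. 220.] [[509.5, -367.1], 
[... 670 characters left out ...]
it_drawer0 0.8 [162. 253.] [[526.1, 293.2], [223.1, 185.4], 85.6]
backstop 0.78 [374. 171.] [[696.6, -164.1], [100.1, 142.2], 8.4]
stop_plate 0.97 [375. 195.] [[670.4, -169.6], [43.2, 120.7], 9.2]
divider 0.81 [392. 292.] [[448.6, -189.9], [91.2, 58.2], 22.3]
toy_car 0.76 [466. 204.] [[634.1, -354.4], [75.5, 41.0], 0.1]
puzzle_box 0.8 [482. 269.] [[490.9, -384.2], [71.5, 91.0], 74.5]
puzzle_box 0.44 [163. 251.] [[529.3, 305.2], [231.3, 194.2], 85.4]
calculator 0.67 [261. 332.] [[370.5, 86.4], [114.6, 75.5], 13.4]
[0.16346262 0.52514277 0.23130946] [ 1.50333495e-01  9.88635342e-01 -3.98890199e-06 -2.33413575e-06] -0.0187 [[-0.955  0.297 -0.   ]
 [ 0.297  0.955 -0.   ]
 [ 0.    -0.    -1.   ]]
```

View pics/top0.png

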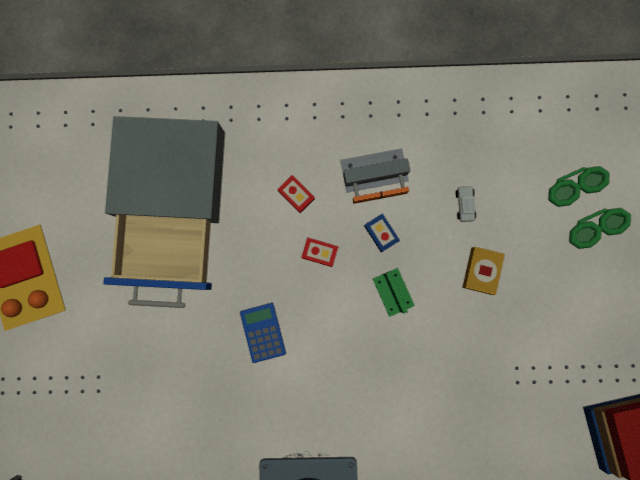

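View pics/scene0.png

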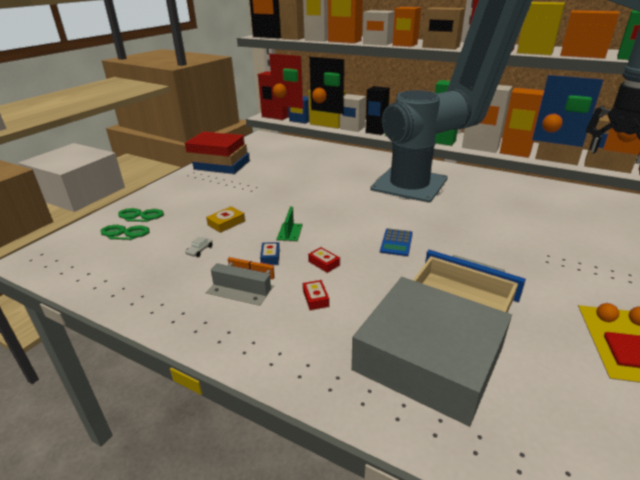

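In the top view three things match card_pack: red at (296,194), red at (321,251) and blue at (381,232). The blue one is the target: it is blue with a pale label and lies between the green divider (394,291) and the orange plate (380,195). I'll confirm that in a crop and measure.

```bash
python3 - <<'E'
from h import *
c=arm.camera("top"); im=c["img"]
cv2.imwrite("pics/crop.png",cv2.resize(im[140:330,320:440],None,fx=3.1,fy=3.1,interpolation=cv2.INTER_CUBIC))
hsv=cv2.cvtColor(im,cv2.COLOR_BGR2HSV)
def seg(lo,hi,box,zs,name):
    m=cv2.inRange(hsv,np.array(lo),np.array(hi)); k=np.zeros_like(m); x0,y0,x1,y1=box; k[y0:y1,x0:x1]=m[y0:y1,x0:x1]
    k=cv2.morphologyEx(k,cv2.MORPH_CLOSE,np.ones((3,3)))
    for z in zs:
        o=outline(c,k,z); print(name,z,[np.round(v,1).tolist() for v in o], np.round(cv2.boxPoints(o)).tolist())
seg((100,80,30),(130,255,255),(355,205,410,260),(.026,.0),"pack")
seg((45,80,20),(85,255,255),(365,260,420,325),(.005,.06),"div")
seg((3,120,80),(22,255,255),(340,175,420,210),(.038,),"plate")
seg((100,100,30),(125,255,255),(95,270,220,300),(.072,),"front")
for q in("card_pack","divider","stop_plate","stock_unit"):
    r=arm.cut_out(q,c); 
    for a in r[:3]: print(q,a["pixel"],[np.round(v,1).tolist() for v in outline(c,a["mask"],{"card_pack":.02,"divider":.005,"stop_plate":.038,"stock_unit":.085}[q])])
# cabinet roof by pixel estimates
for p in((113,117),(222,123),(211,221),(106,213)): print("roof",(ray(c,p,.085)*1000).round())
for p in((104,278),(211,284),(211,290),(104,286)): print("front",(ray(c,p,.072)*1000).round())
for p in((129,304),(185,306)): print("handle",(ray(c,p,.05)*1000).round())
E
```

```text
pack 0.026 [[577.2, -172.6], [68.5, 46.4], 30.5] [[536.0, -170.0], [560.0, -210.0], [619.0, -175.0], [595.0, -135.0]]
pack 0.0 [[579.7, -175.5], [70.0, 47.5], 30.5] [[538.0, -173.0], [562.0, -214.0], [622.0, -178.0], [598.0, -137.0]]
div 0.005 [[447.3, -196.2], [94.2, 59.2], 22.1] [[392.0, -186.0], [415.0, -241.0], [502.0, -206.0], [480.0, -151.0]]
div 0.06 [[448.3, -188.9], [89.8, 56.4], 22.1] [[396.0, -180.0], [417.0, -232.0], [500.0, -198.0], [479.0, -146.0]]
plate 0.038 [[658.4, -171.9], [10.8, 119.9], 9.1] [[644.0, -114.0], [663.0, -232.0], [673.0, -230.0], [654.0, -112.0]]
front 0.072 [[479.7, 297.1], [220.6, 13.6], 85.5] [[464.0, 188.0], [478.0, 187.0], [495.0, 407.0], [482.0, 408.0]]
card_pack [318.5, 249.4] [[539.4, -38.9], [70.6, 46.5], 73.3]
card_pack [380.4, 231.4] [[578.2, -174.0], [70.4, 51.1], 30.9]
card_pack [296.5, 191.4] [[666.5, 10.1], [73.0, 47.8], 43.2]
divider [393.2, 290.8] [[448.0, -196.8], [95.1, 60.9], 22.7]
stop_plate [384.5, 194.4] [[660.4, -171.8], [28.5, 114.5], 2.2]
stock_unit [163.5, 198.0] [[629.0, 283.0], [239.2, 392.1], 85.5]
stock_unit [380.6, 233.2] [[571.1, -165.9], [67.4, 47.0], 31.5]
roof [828. 385.  85.]
roof [809. 157.  85.]
roof [604. 181.  85.]
roof [627. 398.  85.]
front [493. 407.  72.]
front [476. 185.  72.]
front [463. 185.  72.]
front [477. 407.  72.]
handle [438. 363.  50.]
handle [431. 245.  50.]
```

View pics/crop.png

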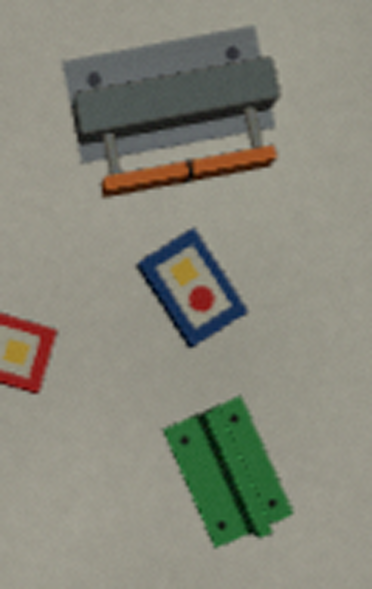

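The crop confirms it: the blue pack with a pale label is at about crop (192,288). The divider foot has corners at crop (163,430), (240,397), (292,514) and (215,548), and the black line is at (190,168).

```bash
cat >> h.py <<'E'
def go(x,y,z,yaw,ref=None):
    "tool-frame shift (mm) and turn about tool z (deg) to reach TCP x,y,z (mm), tool y at yaw deg"
    s=arm.state(); p,q=(s["tool_pos"],s["orientation"]) if ref is None else ref
    M=R.from_quat(q).as_matrix(); a=np.radians(yaw)
    Y=np.array([np.cos(a),np.sin(a),0]); Z=np.array([0,0,-1.]); T=np.c_[np.cross(Y,Z),Y,Z]
    print("shift",(M.T@(np.array([x,y,z])-np.array(p)*1000)).round(1),"turn",np.degrees(R.from_matrix(M.T@T).as_rotvec()).round(2))
E
python3 - <<'E'
from h import *
c=arm.camera("top")
f=lambda u,v:(320+u/3.1,140+v/3.1)
P=[ray(c,f(*p),.005)*1000 for p in((163,430),(240,397),(292,514),(215,548))]
print(np.round(P),np.mean(P,0).round(1))
print("fin top",[(ray(c,f(*p),.06)*1000).round(1) for p in((208,413),(266,534))],"line",(ray(c,f(190,165),.038)*1000).round(1),(ray(c,f(190,178),.038)*1000).round(1))
for z in(120,3): go(577,-173,z,120.5)
E
```

```text
[[ 479. -152.    5.]
 [ 501. -207.    5.]
 [ 419. -240.    5.]
 [ 396. -185.    5.]] [ 448.7 -195.9    5. ]
fin top [array([ 489. , -177.2,   60. ]), array([ 408.2, -212.5,   60. ])] line [ 659.9 -173.7   38. ] [ 650.9 -173.4   38. ]
shift [-602.4 -543.7  111.3] turn [ -0.    -0.   -47.79]
shift [-602.4 -543.7  228.3] turn [ -0.    -0.   -47.79]
```

```bash
python3 -m handwheel '{"motion":[[1,[-300,-270,0],[0,0,-24]],[1,[-300,-270,0],[0,0,-24]],[1,[-300,-270,0],[0,0,-24]],[1,[-300,-270,0],[0,0,-24]],[1,[-300,-270,0],[0,0,-24]],[1,[-300,-270,0],[0,0,-24]],[1,[-300,-270,0],[0,0,-24]],[1,[-300,-270,0],[0,0,-24]],[1,[-602.4,-543.7,111],[0,0,-47.8]],[1,[-602.4,-543.7,111],[0,0,-47.8]],[1,[-602.4,-543.7,111],[0,0,-47.8]],[1,[-602.4,-543.7,111],[0,0,-47.8]],[1,[-602.4,-543.7,111],[0,0,-47.8]],[1,[-602.4,-543.7,111],[0,0,-47.8]],[1,[-602.4,-543.7,111],[0,0,-47.8]],[1,[-602.4,-543.7,111],[0,0,-47.8]],[1,[-602.4,-543.7,111],[0,0,-47.8]],[1,[-602.4,-543.7,111],[0,0,-47.8]],[1,[-602.4,-543.7,111],[0,0,-47.8]],[1,[-602.4,-543.7,111],[0,0,-47.8]]]}'
python3 - <<'E'
from h import *
for z in(40,3): go(577,-173,z,120.5)
E
```

```text
t: 3.3
tool_pos: [0.5763, -0.1721, 0.1202]
orientation: [-0.263, 0.965, 0.001, -0.0]
contact_force: [-0.5, 1.2, -0.0]
gripper_width: 0.0854
grasp_force: 0.0
shift [-0.1 -1.3 80.2] turn [ 0.08 -0.02  0.  ]
shift [-1.000e-01 -1.300e+00  1.172e+02] turn [ 0.08 -0.02  0.  ]
```

```bash
python3 -m handwheel '{"motion":[[1,[0,0,40],[0,0,0]],[1,[0,0,80],[0,0,0]],[1,[0,0,100],[0,0,0]],[1,[0,0,117],[0,0,0]],[1,[0,0,117],[0,0,0]],[0,[0,0,117],[0,0,0]],[0,[0,0,117],[0,0,0]],[0,[0,0,117],[0,0,0]],[0,[0,0,117],[0,0,0]],[0,[0,0,117],[0,0,0]],[0,[0,0,117],[0,0,0]],[0,[0,0,117],[0,0,0]]]}'
python3 - <<'E'
from h import *
print(arm.state()["tool_pos"])
E
```

```text
t: 4.5
tool_pos: [0.5782, -0.1733, 0.0053]
orientation: [-0.263, 0.965, -0.001, 0.001]
contact_force: [0.1, 1.9, 6.4]
gripper_width: 0.0449
grasp_force: 63.3
[ 0.57818807 -0.17329251  0.00532385]
```

```bash
python3 -m handwheel '{"motion":[[0,[0,0,-20],[0,0,0]],[0,[0,0,-60],[0,0,0]],[0,[0,0,-100],[0,0,0]],[0,[0,0,-130],[0,0,0]],[0,[0,0,-130],[0,0,0]]]}'
python3 - <<'E'
from h import *
go(553,294.6,133,85.4)
E
```

```text
t: 5.0
tool_pos: [0.58, -0.1745, 0.1393]
orientation: [-0.263, 0.965, -0.004, 0.004]
contact_force: [0.3, -0.5, -0.8]
gripper_width: 0.0448
grasp_force: 62.5
shift [-214.8  417.9    3.8] turn [-0.4   0.48 35.11]
```

```bash
python3 -m handwheel '{"motion":[[0,[-214,418,0],[0,0,35]],[0,[-214,418,0],[0,0,35]],[0,[-214,418,0],[0,0,35]],[0,[-214,418,0],[0,0,35]],[0,[-214,418,0],[0,0,35]],[0,[-214,418,0],[0,0,35]],[0,[-214,418,0],[0,0,35]],[0,[-214,418,0],[0,0,35]],[0,[-214,418,0],[0,0,35]],[0,[-214,418,0],[0,0,35]],[0,[-214,418,0],[0,0,35]],[0,[-214,418,0],[0,0,35]],[0,[-214,418,0],[0,0,35]],[0,[-214,418,0],[0,0,35]]]}'
python3 - <<'E'
from h import *
go(553,294.6,50,85.4)
c=arm.camera("scene"); cv2.imwrite("pics/d1.png",c["img"][180:480,300:640])
E
```

```text
t: 6.4
tool_pos: [0.5494, 0.2943, 0.1331]
orientation: [0.04, 0.999, -0.0, -0.0]
contact_force: [-0.4, -0.2, -0.8]
gripper_width: 0.045
grasp_force: 62.4
shift [-3.6  0.6 83.1] turn [-0.03 -0.02  0.01]
```

View pics/d1.png

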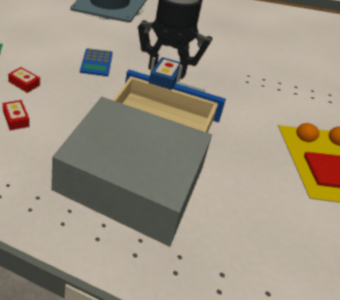

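```bash
python3 -m handwheel '{"motion":[[0,[-4,0,40],[0,0,0]],[0,[-4,0,70],[0,0,0]],[0,[-4,0,90],[0,0,0]],[0,[-4,0,104],[0,0,0]],[0,[-4,0,104],[0,0,0]],[0,[-4,0,104],[0,0,0]],[0.8,[-4,0,104],[0,0,0]],[0.8,[-4,0,104],[0,0,0]],[0.8,[-4,0,104],[0,0,0]],[0.8,[-4,0,104],[0,0,0]],[0.8,[-4,0,70],[0,0,0]],[0.8,[-4,0,20],[0,0,0]],[0.8,[-4,0,-30],[0,0,0]],[0.8,[-4,0,-40],[0,0,0]]]}'
python3 - <<'E'
from h import *
c=arm.camera("scene"); cv2.imwrite("pics/d2.png",c["img"][180:480,300:640])
s=arm.state(); 
c=arm.camera("top")
for r in arm.cut_out("stock_unit_drawer0_handle",c)[:2]: print(r["score"],r["pixel"])
# handle target: q est
go(400,306,170,85.4)
E
```

```text
t: 7.85
tool_pos: [0.5565, 0.2967, 0.1807]
orientation: [0.039, 0.999, 0.002, 0.006]
contact_force: [0.5, -0.5, 0.5]
gripper_width: 0.0682
grasp_force: 0.0
0.61 [171.9, 263.2]
shift [153.6  -1.6   3.6] turn [0.03 0.08 0.12]
```

View pics/d2.png

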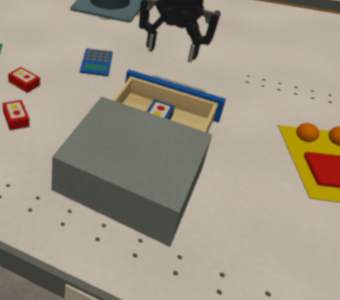

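The pack lies in the drawer. In the crop it is at (158,108), clear of the roof. Next I push the handle.

```bash
python3 -m handwheel '{"motion":[[0,[45,0,0],[0,0,0]],[0,[90,0,0],[0,0,0]],[0,[135,0,0],[0,0,0]],[0,[164,0,0],[0,0,0]],[0,[164,0,0],[0,0,0]],[0,[164,0,40],[0,0,0]],[0,[164,0,80],[0,0,0]],[0,[164,0,120],[0,0,0]],[0,[164,0,145],[0,0,0]],[0,[164,0,145],[0,0,0]],[0,[164,0,145],[0,0,0]],[0,[150,0,145],[0,0,0]],[0,[140,0,145],[0,0,0]],[0,[130,0,145],[0,0,0]],[0,[120,0,145],[0,0,0]]]}'
python3 - <<'E'
from h import *
go(535,294.6,30,85.4)
E
```

```text
t: 9.5
tool_pos: [0.4351, 0.305, 0.0292]
orientation: [0.039, 0.999, 0.0, 0.001]
contact_force: [-1.1, 1.6, 0.6]
gripper_width: -0.0001
grasp_force: 0.7
shift [-100.4   -2.5   -0.7] turn [0.05 0.07 0.09]
```

```bash
python3 -m handwheel '{"motion":[[0,[-8,0,0],[0,0,0]],[0,[-18,0,0],[0,0,0]],[0,[-28,0,0],[0,0,0]],[0,[-38,0,0],[0,0,0]],[0,[-48,0,0],[0,0,0]],[0,[-58,0,0],[0,0,0]],[0,[-68,0,0],[0,0,0]],[0,[-78,0,0],[0,0,0]],[0,[-86,0,0],[0,0,0]],[0,[-92,0,0],[0,0,0]],[0,[-96,0,0],[0,0,0]],[0,[-100,0,0],[0,0,0]],[0,[-100,0,0],[0,0,0]],[0,[-100,0,0],[0,0,0]]]}'
python3 - <<'E'
from h import *
s=arm.state(); print(s["tool_pos"],s["contact_force"])
E
```

```text
t: 10.9
tool_pos: [0.5334, 0.297, 0.0283]
orientation: [0.039, 0.999, 0.0, 0.0]
contact_force: [0.4, 0.0, 0.3]
gripper_width: -0.0003
grasp_force: 0.0
[0.53336861 0.29699372 0.02833631] [0.41378248 0.02430107 0.25485096]
```

```bash
python3 -m handwheel '{"motion":[[0,[-3,0,0],[0,0,0]],[0,[-6,0,0],[0,0,0]],[0,[-9,0,0],[0,0,0]],[0,[-11,0,0],[0,0,0]],[0,[-13,0,0],[0,0,0]],[0,[-13,0,0],[0,0,0]]]}'
python3 -m handwheel '{"motion":[[0,[-1,0,0],[0,0,0]],[0,[-2,0,0],[0,0,0]],[0,[-3,0,0],[0,0,0]],[0,[-3,0,0],[0,0,0]]]}'
python3 - <<'E'
from h import *
c=arm.camera("top"); cv2.imwrite("pics/d3.png",cv2.resize(c["img"][100:320,90:240],None,fx=2.5,fy=2.5))
E
```

```text
t: 11.5
tool_pos: [0.5467, 0.2959, 0.0283]
orientation: [0.039, 0.999, 0.0, 0.0]
contact_force: [-0.5, -0.8, 0.0]
gripper_width: 0.0001
grasp_force: 0.0
t: 11.9
tool_pos: [0.5494, 0.2957, 0.0283]
orientation: [0.039, 0.999, 0.0, 0.0]
contact_force: [-0.1, -0.3, 0.4]
gripper_width: -0.0
grasp_force: 0.2
```

View pics/d3.png

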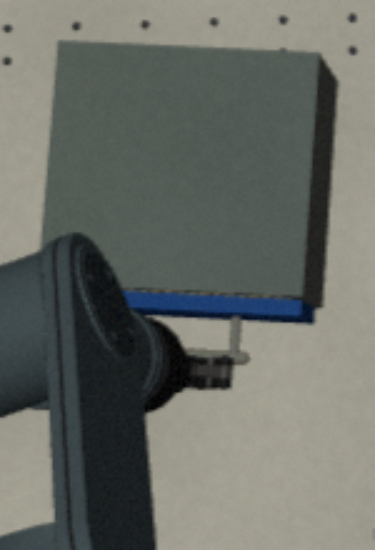

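The drawer is almost shut, with a thin dark seam at crop (215,296). I'll push on gently until the force rises.

```bash
python3 -m handwheel '{"motion":[[0,[-1,0,0],[0,0,0]],[0,[-2,0,0],[0,0,0]],[0,[-3,0,0],[0,0,0]],[0,[-3,0,0],[0,0,0]]]}'
python3 -m handwheel '{"motion":[[0,[-1,0,0],[0,0,0]],[0,[-2,0,0],[0,0,0]],[0,[-2,0,0],[0,0,0]]]}'
```

```text
t: 12.35
tool_pos: [0.5501, 0.2956, 0.0282]
orientation: [0.039, 0.999, -0.0, -0.002]
contact_force: [-7.5, 1.3, 5.2]
gripper_width: -0.0002
grasp_force: 3.7
t: 12.65
tool_pos: [0.5501, 0.2956, 0.0282]
orientation: [0.039, 0.999, -0.0, -0.004]
contact_force: [-11.5, 0.8, 8.5]
gripper_width: -0.0002
grasp_force: 6.4
```

```bash
python3 -m handwheel '{"motion":[[0,[15,0,0],[0,0,0]],[0,[45,0,0],[0,0,0]],[0.6,[45,0,-40],[0,0,0]],[0.6,[45,0,-80],[0,0,0]],[0.6,[45,0,-110],[0,0,0]],[0.6,[45,0,-110],[0,0,0]],[0.6,[45,0,-110],[0,0,0]]]}'
python3 - <<'E'
from h import *
go(448.6,-195.3,138,112.1)
c=arm.camera("top")
P=[(ray(c,p,.085)*1000).round() for p in ((124/2.5,0),)]
E
```

```text
t: 13.35
tool_pos: [0.5101, 0.299, 0.1392]
orientation: [0.039, 0.999, 0.0, 0.001]
contact_force: [-1.1, -0.3, 0.2]
gripper_width: 0.0515
grasp_force: 0.0
shift [  22.6 -497.6    0.7] turn [ 2.000e-02  1.500e-01 -2.659e+01]
```

```bash
python3 -m handwheel '{"motion":[[0.6,[22,-498,0],[0,0,-26.6]],[0.6,[22,-498,0],[0,0,-26.6]],[0.6,[22,-498,0],[0,0,-26.6]],[0.6,[22,-498,0],[0,0,-26.6]],[0.6,[22,-498,0],[0,0,-26.6]],[0.6,[22,-498,0],[0,0,-26.6]],[0.6,[22,-498,0],[0,0,-26.6]],[0.6,[22,-498,0],[0,0,-26.6]],[0.6,[22,-498,0],[0,0,-26.6]],[0.6,[22,-498,0],[0,0,-26.6]],[0.6,[22,-498,0],[0,0,-26.6]],[0.6,[22,-498,0],[0,0,-26.6]],[0.6,[22,-498,0],[0,0,-26.6]],[0.6,[22,-498,0],[0,0,-26.6]],[0.6,[22,-498,0],[0,0,-26.6]]]}'
python3 - <<'E'
from h import *
go(448.6,-195.3,15,112.1)
E
```

```text
t: 14.9
tool_pos: [0.4485, -0.1942, 0.1381]
orientation: [-0.193, 0.981, 0.0, -0.0]
contact_force: [-0.3, -0.4, -0.3]
gripper_width: 0.0511
grasp_force: 0.0
shift [  0.3  -1.2 123.1] turn [ 0.04 -0.01  0.14]
```

```bash
python3 -m handwheel '{"motion":[[0.6,[0,-1,40],[0,0,0]],[0.6,[0,-1,75],[0,0,0]],[0.6,[0,-1,105],[0,0,0]],[0.6,[0,-1,122],[0,0,0]],[0.6,[0,-1,122],[0,0,0]],[0.6,[0,-1,122],[0,0,0]],[0,[0,-1,122],[0,0,0]],[0,[0,-1,122],[0,0,0]],[0,[0,-1,122],[0,0,0]],[0,[0,-1,122],[0,0,0]],[0,[0,-1,122],[0,0,0]],[0,[0,-1,122],[0,0,0]],[0,[0,-1,122],[0,0,0]]]}'
python3 - <<'E'
from h import *
c=arm.camera("scene"); cv2.imwrite("pics/g1.png",cv2.resize(c["img"][160:320,180:360],None,fx=3,fy=3))
s=arm.state();print(s["tool_pos"])
xa=np.array([np.cos(np.radians(9.1)),np.sin(np.radians(9.1))])
for d in(90,60,45,35):
    t=np.array([653,-172.9])-xa*d; print(d,t); go(*t,s["tool_pos"][2]*1000,99.1)
E
```

```text
t: 16.2
tool_pos: [0.4492, -0.1969, 0.0174]
orientation: [-0.192, 0.981, -0.0, 0.001]
contact_force: [-0.4, 1.9, 5.5]
gripper_width: 0.0093
grasp_force: 59.7
[ 0.44921599 -0.19685759  0.01739013]
90 [ 564.13275739 -187.13422605]
shift [-1.101e+02 -3.420e+01  1.000e-01] turn [-0.05  0.06 13.  ]
60 [ 593.75517159 -182.38948404]
shift [-139.4  -41.     0.2] turn [-0.05  0.06 13.  ]
45 [ 608.5663787  -180.01711303]
shift [-154.   -44.4    0.2] turn [-0.05  0.06 13.  ]
35 [ 618.44051676 -178.43553235]
shift [-163.7  -46.6    0.2] turn [-0.05  0.06 13.  ]
```

View pics/g1.png

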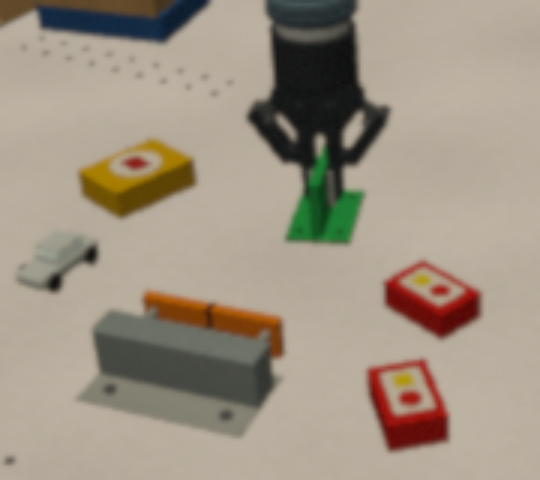

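The fin is gripped upright. In the crop it is at (320,200), with the plate's black line at (211,312). Now I slide it to 15 mm short of the plate and check.

```bash
python3 -m handwheel '{"motion":[[0,[-10,-3,0],[0,0,1]],[0,[-25,-8,0],[0,0,3]],[0,[-40,-12,0],[0,0,5]],[0,[-55,-17,0],[0,0,7]],[0,[-70,-22,0],[0,0,9]],[0,[-85,-26,0],[0,0,11]],[0,[-100,-31,0],[0,0,13]],[0,[-115,-35,0],[0,0,13]],[0,[-130,-39,0],[0,0,13]],[0,[-139,-41,0],[0,0,13]],[0,[-139,-41,0],[0,0,13]],[0,[-139,-41,0],[0,0,13]]]}'
python3 - <<'E'
from h import *
c=arm.camera("top"); cv2.imwrite("pics/p1.png",cv2.resize(c["img"][140:290,320:460],None,fx=4,fy=4,interpolation=cv2.INTER_CUBIC))
c=arm.camera("scene"); cv2.imwrite("pics/p2.png",cv2.resize(c["img"][170:320,190:330],None,fx=4,fy=4,interpolation=cv2.INTER_CUBIC))
go(*(np.array([653,-172.9])-60*np.array([.9874,.1582])),17.4,99.1)
E
```

```text
t: 17.45
tool_pos: [0.5946, -0.1829, 0.0175]
orientation: [-0.079, 0.997, -0.001, 0.002]
contact_force: [3.5, 0.9, 4.4]
gripper_width: 0.009
grasp_force: 59.5
shift [0.7 0.6 0.1] turn [-0.1   0.21 -0.01]
```

View pics/p1.png

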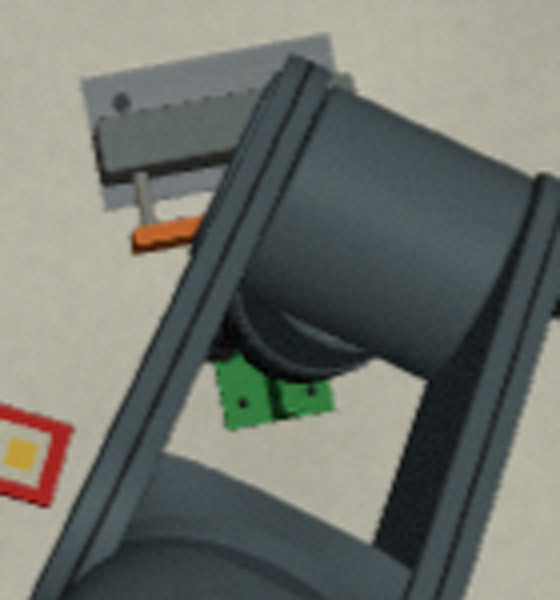

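View pics/p2.png

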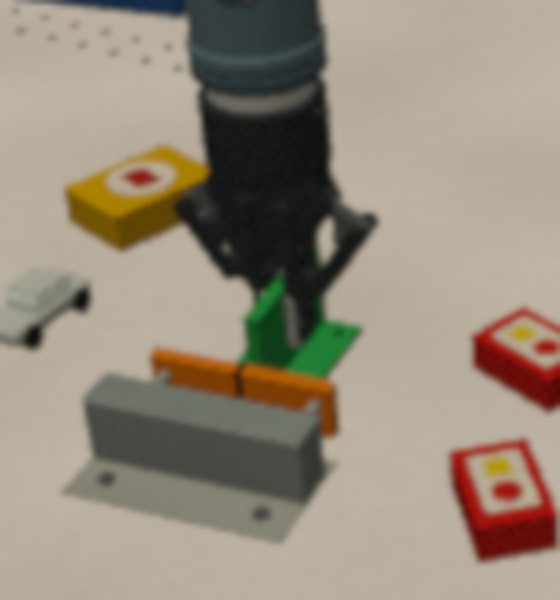

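Top crop: the foot's near edge has corners at (230,430) and (334,408). Scene crop: the black line is at (240,378), and the fin's front end has its top left corner at about (247,316). I'll check the pose against these.

```bash
python3 - <<'E'
from h import *
c=arm.camera("top"); t=lambda u,v:(320+u/4,140+v/4)
a,b=[ray(c,t(*p),.005)*1000 for p in((230,430),(334,408))]
d=a-b; print(a.round(1),b.round(1),np.linalg.norm(d),"x-yaw",np.degrees(np.arctan2(d[1],d[0]))-90)
xa=np.array([np.cos(np.radians(9.1)),np.sin(np.radians(9.1))]); ya=np.array([-xa[1],xa[0]])
m=((a+b)/2)[:2]; print("near mid",m,"centre",m+45*xa,"lateral vs plate(top)",(m-[653,-172.9])@ya)
f=t(277,421); print("fin near end bottom px lateral",(ray(c,f,.005)[:2]*1000-[653,-172.9])@ya)
s=arm.camera("scene"); sp=lambda u,v:(190+u/4,170+v/4)
L=ray(s,sp(242,368),.038)*1000; print("line top back edge(scene)",L,"lateral",(L[:2]-[653,-172.9])@ya,"depth",(L[:2]-[653,-172.9])@xa)
A,B=[ray(s,sp(*p),.038)*1000 for p in((153,350),(336,385))]; print("plate ends",A,B,"mid lat",((A+B)[:2]/2-[653,-172.9])@ya,"len",np.linalg.norm(A-B),"yaw",np.degrees(np.arctan2(*(B-A)[1::-1]))-90)
ctr=np.array([594.6,-182.9])
for dx,dy,z in((45,-5,60),(45,5,60),(-45,5,60),(45,30,5),(-45,30,5)):
    w=ctr+dx*xa+dy*ya; p=proj(s,[w[0]/1e3,w[1]/1e3,z/1e3]); print((dx,dy,z),((p-[190,170])*4).round())
E
```

```text
[ 546.4 -165.1    5. ] [ 557.  -221.9    5. ] 57.81008838501005 x-yaw 10.496975029826174
near mid [ 551.7109906  -193.52646395] centre [ 596.14461191 -186.40935092] lateral vs plate(top) -4.347181325559908
fin near end bottom px lateral -1.4708944901769547
line top back edge(scene) [ 657.94357576 -168.2868836    38.        ] lateral 3.7731884409508383 depth 5.610956535417019
plate ends [ 667.25479278 -227.75570166   38.        ] [ 646.76759638 -108.74916883   38.        ] mid lat 3.9546668209370917 len 120.75711189084097 yaw 9.767832170649896
(45, -5, 60) [239. 317.]
(45, 5, 60) [254. 320.]
(-45, 5, 60) [319. 245.]
(45, 30, 5) [300. 402.]
(-45, 30, 5) [361. 324.]
```

```bash
python3 - <<'E'
from h import *
a=np.radians(9.1); xa=np.array([np.cos(a),np.sin(a)]); ya=np.array([-xa[1],xa[0]]); O=np.array([653,-172.9])
def lat(c,p,z): w=ray(c,p,z)[:2]*1000-O; return round(float(w@xa),1),round(float(w@ya),1)
s=arm.state(); w=s["tool_pos"][:2]*1000-O; print("tcp",w@xa,w@ya)
for n,box in(("top",(370,225,410,252)),("scene",(240,235,290,265))):
    c=arm.camera(n); im=cv2.resize(c["img"],None,fx=4,fy=4,interpolation=cv2.INTER_CUBIC); h=cv2.cvtColor(im,cv2.COLOR_BGR2HSV)
    g=cv2.inRange(h,np.array((45,110,40)),np.array((85,255,255)))>0
    x0,y0,x1,y1=[4*v for v in box]
    f=lambda x,y:((x+.5)/4-.5,(y+.5)/4-.5)
    print(n,"rows: left/right edge (depth,lat)")
    for r in range(y0,y1,4):
        k=np.where(g[r,x0:x1])[0]
        if len(k)>6: print(r/4,lat(c,f(x0+k[0]-.5,r),.005),lat(c,f(x0+k[-1]+.5,r),.005),end=" | ")
    print()
    o=cv2.inRange(h,np.array((3,120,50)),np.array((22,255,255)))
    b={"top":(340,185,420,210),"scene":(222,250,280,285)}[n]
    ox=np.argwhere(o[4*b[1]:4*b[3],4*b[0]:4*b[2]]>0)
    for e in(ox[ox[:,1].argmin()],ox[ox[:,1].argmax()]): print("orange end",lat(c,f(e[1]+4*b[0],e[0]+4*b[1]),.038))
E
```

```text
tcp -59.33760340410907 -0.6755005793985328
top rows: left/right edge (depth,lat)
229.0 (-63.6, 16.1) (-64.6, 10.7) | 230.0 (-64.3, 24.0) (-67.0, 9.5) | 231.0 (-66.2, 26.0) (-69.6, 7.8) | 232.0 (-68.4, 25.9) (-72.4, 4.5) | 233.0 (-70.6, 26.3) (-75.1, 2.3) | 234.0 (-72.8, 26.2) (-77.7, 0.0) | 235.0 (-75.1, 26.1) (-85.8, -31.1) | 236.0 (-77.3, 26.0) (-88.0, -31.2) | 237.0 (-79.6, 25.9) (-90.3, -31.3) | 238.0 (-81.7, 26.3) (-92.5, -31.4) | 239.0 (-84.0, 26.2) (-94.7, -31.5) | 240.0 (-86.2, 26.0) (-96.9, -31.1) | 241.0 (-88.4, 25.9) (-99.2, -31.7) | 242.0 (-90.7, 25.8) (-101.3, -30.7) | 243.0 (-92.8, 26.2) (-101.6, -20.7) | 244.0 (-95.0, 26.7) (-101.5, -8.0) | 245.0 (-97.2, 26.5) (-101.8, 2.0) | 246.0 (-99.5, 26.4) (-101.8, 14.2) | 
orange end (6.6, 60.3)
orange end (9.8, 21.7)
scene rows: left/right edge (depth,lat)
240.0 (-135.6, -53.3) (-139.1, -42.3) | 241.0 (-130.2, -53.6) (-134.5, -40.0) | 242.0 (-125.4, -51.9) (-130.0, -37.8) | 243.0 (-120.9, -49.7) (-125.1, -36.9) | 244.0 (-115.8, -49.3) (-120.2, -35.9) | 245.0 (-110.6, -49.6) (-123.1, -10.8) | 246.0 (-106.0, -48.0) (-118.7, -8.7) | 247.0 (-101.2, -47.1) (-114.4, -6.0) | 248.0 (-96.2, -46.8) (-110.1, -4.0) | 249.0 (-91.3, -46.4) (-105.9, -1.3) | 250.0 (-86.6, -45.5) (-102.2, 2.6) | 251.0 (-82.6, -42.7) (-100.7, 13.3) | 252.0 (-78.3, -40.5) (-100.1, 26.4) | 253.0 (-74.2, -38.4) (-96.0, 29.0) | 254.0 (-70.2, -35.6) (-91.2, 29.0) | 255.0 (-66.3, -32.9) (-86.4, 29.1) | 256.0 (-62.2, -30.8) (-81.6, 29.1) | 257.0 (-58.1, -28.7) (-77.1, 29.8) | 258.0 (-53.4, -28.4) (-72.2, 29.3) | 259.0 (-48.8, -28.2) (-67.5, 29.3) | 260.0 (-44.3, -28.0) (-62.9, 29.4) | 261.0 (-46.6, -6.6) (-58.3, 29.4) | 262.0 (-45.4, 3.7) (-53.5, 28.9) | 263.0 (-44.1, 14.0) (-49.0, 28.9) | 
orange end (8.2, -56.5)
orange end (31.6, 75.5)
```

Within each camera the plate's centre lies 2.5 to 3.8 mm further to +y than the divider, and the yaw agrees. I'll correct by +3 mm, ease the downward pressure and approach.

```bash
python3 -m handwheel '{"motion":[[0,[-1,2,-1],[0,0,0]],[0,[-3,3,-1],[0,0,0]],[0,[-5,3.2,-1],[0,0,0]],[0,[-7,3.2,-1],[0,0,0]],[0,[-7,3.2,-1],[0,0,0]],[0,[-7,3.2,-1],[0,0,0]]]}'
for i in 1; do python3 -m handwheel '{"motion":[[0,[-1,0,0],[0,0,0]],[0,[-2,0,0],[0,0,0]],[0,[-2,0,0],[0,0,0]]]}'; done
python3 -m handwheel '{"motion":[[0,[-1,0,0],[0,0,0]],[0,[-2,0,0],[0,0,0]],[0,[-2,0,0],[0,0,0]]]}'
python3 -m handwheel '{"motion":[[0,[-1,0,0],[0,0,0]],[0,[-2,0,0],[0,0,0]],[0,[-2,0,0],[0,0,0]]]}'
```

```text
t: 18.35
tool_pos: [0.5977, -0.1783, 0.0175]
orientation: [-0.079, 0.997, 0.0, -0.002]
contact_force: [-5.0, -0.6, 7.2]
gripper_width: 0.0097
grasp_force: 59.8
t: 18.65
tool_pos: [0.5994, -0.1779, 0.0175]
orientation: [-0.079, 0.997, 0.0, -0.002]
contact_force: [-5.7, -1.7, 8.9]
gripper_width: 0.0094
grasp_force: 60.0
t: 18.95
tool_pos: [0.6013, -0.1775, 0.0175]
orientation: [-0.079, 0.997, 0.0, -0.002]
contact_force: [-5.1, -0.8, 8.5]
gripper_width: 0.0093
grasp_force: 60.1
t: 19.25
tool_pos: [0.6033, -0.1772, 0.0175]
orientation: [-0.079, 0.997, 0.0, -0.002]
contact_force: [-6.3, -0.9, 8.7]
gripper_width: 0.0093
grasp_force: 60.1
```

```bash
python3 -m handwheel '{"motion":[[0,[0,0,-1],[0,0,0]],[0,[0,0,-2],[0,0,0]],[0,[0,0,-2],[0,0,0]]]}'
python3 -m handwheel '{"motion":[[0,[-1,0,0],[0,0,0]],[0,[-2,0,0],[0,0,0]],[0,[-2,0,0],[0,0,0]]]}'
python3 -m handwheel '{"motion":[[0,[-1,0,0],[0,0,0]],[0,[-2,0,0],[0,0,0]],[0,[-2,0,0],[0,0,0]]]}'
```

```text
t: 19.55
tool_pos: [0.6048, -0.1769, 0.0187]
orientation: [-0.079, 0.997, 0.0, -0.001]
contact_force: [0.4, 0.9, -1.9]
gripper_width: 0.009
grasp_force: 58.4
t: 19.85
tool_pos: [0.6074, -0.1768, 0.0191]
orientation: [-0.079, 0.997, 0.0, -0.0]
contact_force: [-0.2, 0.6, -1.6]
gripper_width: 0.0089
grasp_force: 58.3
t: 20.15
tool_pos: [0.609, -0.1765, 0.0191]
orientation: [-0.079, 0.997, 0.0, -0.0]
contact_force: [-0.7, -0.5, -2.4]
gripper_width: 0.0094
grasp_force: 58.3
```

```bash
python3 -m handwheel '{"motion":[[0,[-1,-0.8,0],[0,0,0]],[0,[-2,-0.8,0],[0,0,0]],[0,[-2,-0.8,0],[0,0,0]]]}'
python3 -m handwheel '{"motion":[[0,[-1,0,0],[0,0,0]],[0,[-2,0,0],[0,0,0]],[0,[-2,0,0],[0,0,0]]]}'
python3 -m handwheel '{"motion":[[0,[-1,0,0],[0,0,0]],[0,[-2,0,0],[0,0,0]],[0,[-2,0,0],[0,0,0]]]}'
```

```text
t: 20.45
tool_pos: [0.6108, -0.1768, 0.0191]
orientation: [-0.079, 0.997, 0.0, -0.001]
contact_force: [-4.0, 1.0, -0.8]
gripper_width: 0.0095
grasp_force: 58.4
t: 20.75
tool_pos: [0.6128, -0.1766, 0.0191]
orientation: [-0.079, 0.997, 0.0, -0.001]
contact_force: [-5.6, 0.6, -1.5]
gripper_width: 0.0092
grasp_force: 58.5
t: 21.05
tool_pos: [0.6143, -0.1763, 0.0191]
orientation: [-0.079, 0.997, 0.0, -0.001]
contact_force: [-7.0, -0.0, -0.3]
gripper_width: 0.0097
grasp_force: 58.6
```

```bash
python3 -m handwheel '{"motion":[[0,[0,0,1],[0,0,0]],[0,[0,0,1.8],[0,0,0]],[0,[-1,0,1.8],[0,0,0]],[0,[-2,0,1.8],[0,0,0]],[0,[-3,0,1.8],[0,0,0]],[0,[-3,0,1.8],[0,0,0]],[0,[-3,0,1.8],[0,0,0]],[0,[-3,0,1.8],[0,0,0]]]}'
python3 - <<'E'
from h import *
for i in range(6):
    c=arm.camera("scene"); s=arm.state(); print(s["tool_pos"].round(4),np.array(s["contact_force"]).round(1))
cv2.imwrite("pics/e1.png",cv2.resize(c["img"][200:320,200:310],None,fx=5,fy=5,interpolation=cv2.INTER_CUBIC))
M=R.from_quat(s["orientation"]).as_matrix();print(M.round(3),np.degrees(np.arctan2(M[1,1],M[0,1]))-90)
E
```

```text
t: 21.85
tool_pos: [0.6169, -0.1763, 0.0177]
orientation: [-0.079, 0.997, 0.0, -0.001]
contact_force: [-8.6, 0.2, 2.4]
gripper_width: 0.0097
grasp_force: 59.1
[ 0.6169 -0.1762  0.0177] [-9.8 -0.9  3.5]
[ 0.6169 -0.1762  0.0177] [-9.3 -0.9  3.2]
[ 0.6168 -0.1762  0.0177] [-8.2 -0.7  2.4]
[ 0.6169 -0.1763  0.0177] [-9.8 -0.6  2.8]
[ 0.6169 -0.1763  0.0177] [-9.3 -0.8  3.1]
[ 0.6169 -0.1762  0.0177] [-9.3 -1.5  2.8]
[[-0.987 -0.158 -0.003]
 [-0.158  0.987 -0.   ]
 [ 0.003  0.    -1.   ]] 9.114853945416357
```

View pics/e1.png

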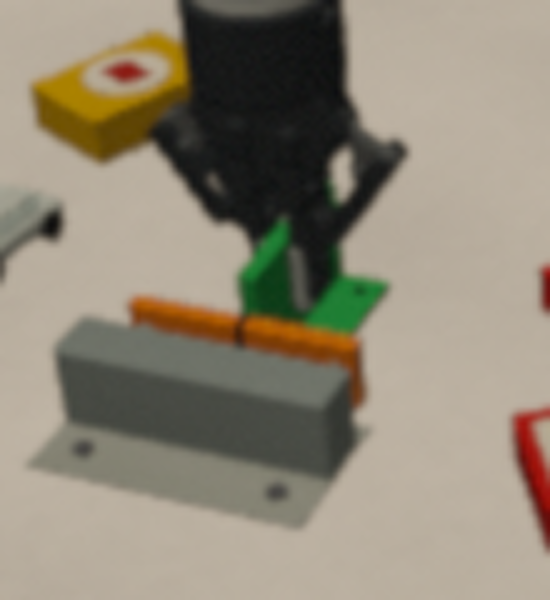

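```bash
python3 - <<'E'
from h import *
a=np.radians(9.1); xa=np.array([np.cos(a),np.sin(a)]); ya=np.array([-xa[1],xa[0]]); O=np.array([653,-172.9])
def lat(c,p,z): w=ray(c,p,z)[:2]*1000-O; return w@xa,w@ya
w=arm.state()["tool_pos"][:2]*1000-O; print("tcp",w@xa,w@ya)
c=arm.camera("scene"); im=cv2.resize(c["img"],None,fx=4,fy=4,interpolation=cv2.INTER_CUBIC); h=cv2.cvtColor(im,cv2.COLOR_BGR2HSV)
f=lambda x,y:((x+.5)/4-.5,(y+.5)/4-.5)
g=cv2.inRange(h,np.array((45,110,40)),np.array((85,255,255)))>0
L=[]
for r in range(4*259,4*265,2):
    k=np.where(g[r,960:1130])[0]+960
    if len(k): L.append(lat(c,f(k[-1]+.5,r),.005)[1])
print("foot +y edge lat",np.round(L,1),"centre",np.median(L)+.8-30)
o=cv2.inRange(h,np.array((3,120,50)),np.array((22,255,255)))[4*255:4*285,4*222:4*275]
n,l,st,_=cv2.connectedComponentsWithStats(o)
for i in range(1,n):
    if st[i,4]>150:
        q=np.argwhere(l==i); e1=q[q[:,1].argmin()]; e2=q[q[:,1].argmax()]
        # top edge = topmost pixel near the ends
        for e in(e1,e2):
            k=q[abs(q[:,1]-e[1])<3]; t=k[k[:,0].argmin()]
            print("orange part",st[i].tolist(),np.round(lat(c,f(t[1]+888,t[0]+1020),.038),1))
E
```

```text
tcp -36.21430804909305 2.427332886710919
foot +y edge lat [32.3 32.  32.4 32.1 32.4 31.5 31.9 31.6 31.9 32.2 32.  32.3] centre 2.869851904434377
orange part [16, 18, 186, 86, 4808] [ 15.  -56.8]
orange part [16, 18, 186, 86, 4808] [23.4 66.6]
```

The divider sits square within about 1 mm of the line. The force is steady at about 9.3 N and the plate is pushed in about 9.6 mm, so I'm handing in.

```bash
python3 - <<'E'
from h import *
print(arm.state()["contact_force"], arm.finish_job())
E
```

```text
the job is handed in; nothing more can be done
[-8.64156783 -1.0889119   2.47935718] None
```

The job is handed in: the blue card pack is in the shut drawer, and the divider is held upright and square against the orange plate, within about 1 mm of its line, pressed with about 9 N. During the final approach it was lifted about 1.5 mm off the deck for its last few millimetres, then set back down before the final press.

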